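Find the conveyor foot that does not bear and wedge the feeler blade under it

ROBOT

A 7-joint arm with a two-finger parallel gripper is mounted at the origin on the work surface. World frame = base frame: x ahead of the robot, y to its left, z up, the work surface at z = 0. Lengths are in mm, angles in degrees, forces in N, time in s.
With the tool pointing down it reaches from about 400 to 875 mm from the base axis. Payload 6.5 kg.
Tool frame: the origin (TCP) lies at the very end of the fingers, on their centre line; the grasp point (between the pads) lies 19 mm behind it (bot.hold_point_z is the distance from the TCP to the grasp point, in mm); z points along the fingers, y is the direction in which the jaws open and shut (so a half turn about z gives the same grasp; the last joint's range is limited). The gripper opens to 88 mm and grips with 3 to 60 N. Pads are 18 mm wide; open, the fingers measure 123 mm over their backs; the gripper's body (75 mm by 187 mm) begins 45 mm behind the grasp point.
Start: joints at [-67.678, 30.733, -0.252, 88.115, 0.149, 61.152, -4.079], TCP at [286.112, 583.635, 238.716] pointing down, gripper open.
Joint ranges: [-154.64, 154.64], [-21.42, 123.67], [-72.66, 72.17], [13.99, 137.28], [-74.86, 254.86], [10.95, 109.41], [-158.01, 158.01]. Speed limits (degrees/s): [136.94, 136.94, 180, 180, 180, 180, 180].

INTERFACE

Orientations are given as a 3x3 rotation matrix whose columns are the frame's x, y, z axes.
In Python, from rig import bot gives the robot as it stands. The module is installed in compiled form; this text tells all that it offers.
- The arm moves only by the tool apply_moves, never from a script. Its argument "moves" is a list of rows, each an object of numbers: "ax", "ay", "az": the turn, a rotation vector about the tool's x, y, z in rad; "dx", "dy", "dz": the shift along the tool's x, y, z in m; "gripper": the gripper command: -1 is fully open, 1 is shut, values between are in proportion. In form: [{"ax": .., "ay": .., "az": .., "dx": .., "dy": .., "dz": .., "gripper": ..}, ...]. A call has 1 to 10 rows; each row is the pose to reach, as a shift and turn from the pose commanded when the call began, along the tool's axes at that moment; what a row does not reach only later rows make up. A row lasts 1/12 s, in which the tool goes at most 41.7 mm and 7.16 degrees, less where a joint would pass 70% of its speed; a pose out of reach is approached as far as the arm can. A call with a gripper value outside its range is refused whole. The fingers move at their own pace and stop on an object; "newtons" is the grip in N (left out, the last holds). Time passes only in rows, so rows that repeat a pose let the fingers close. It gives the time, the measured TCP pose, the force and the opening at its end, in the units of the state.
- bot.get_obs(): the state, without advancing time (a new reading comes with each control period).
- bot.capture(name): name is "side" or "top" or "wrist"; returns a dict with "image" (384x512x3 uint8, red, green, blue), "mtx" (3x3 intrinsics, pixels), "dist" ([k1, k2, p1, p2, k3] as OpenCV has them; the pictures are not rectified), "R" (3x3) and "t" (3): a world point X has camera coordinates R X + t. Camera axes: x right, y down, z forward; pixel columns grow to the right and rows downward; lengths in mm; the calibration is good to about 2 mm. A picture is of the moment at which its call begins. There is no depth.
- bot.job_done(): hands the job in, once; it reports no verdict.
The state is a dict: "clock": time; "qpos": joint angles; "qd": joint speeds; "joint_torque": joint torques, N m; "position": TCP position; "eef_rot": TCP orientation; "force": force on the tool from outside, world axes, zero at the start; "ft_torque": the same for the moment, N m; "gripper_width": finger opening in mm.
Only numpy, scipy, OpenCV 4.12 (cv2) and the standard library are available. Lean on these libraries where they do the work, as an engineer would, in place of code of your own. Each camera call takes 0.05 s, during which the arm holds its last target. There are 200 camera calls.

TASK

The bench conveyor rocks because one of its three feet on the robot's side does not bear on the table. Pick up the tapered feeler blade by its grip and, sliding it gently nose first flat along the table and square to the conveyor, try it under the feet: where it stops dead at the rim of the pad, back out and do not force it. Where it goes in, slide it on below the middle of the pad until it wedges snugly, at a push of about 12 N, then let go and leave it bearing there as packing, with nothing else disturbed.

Things in the scene. Friction and masses are not known exactly. Their poses are not given: they have to be found in the camera images.
- blade: feeler blade: steel strip 200 x 30 mm, 8.5 mm thick, tapering on top over the last 112 mm to 1.5 mm at the nose; on its rear an upright black grip 60 long, 12 wide, from 8.5 to 44 mm above the underside (the strip juts 9 mm each side below the fingers). 0.25-0.36 kg. Origin: underside, below the grip's middle; x to the nose, y across, z up. Bearing pads stop the nose dead about 20 mm before the stem's axis
- nose (a point): the middle of the blade's nose edge, on its underside, 170 mm ahead of the blade's origin
- foot_a: one of three look-alike levelling feet 170 mm apart along the conveyor's robot side: black pad 44 mm across, 12 mm thick, lower rim chamfered 4 mm, on a 12 mm steel stem 102 mm high. Two feet bear, rigid; one (it varies) is screwed up, its pad 2 to 6.5 mm off the table and giving about 1 mm per 25 N. Origin: on the table on the stem's axis, for all alike. x: level, in under the conveyor; y along the row; z up
- foot_b: one of three look-alike levelling feet 170 mm apart along the conveyor's robot side: black pad 44 mm across, 12 mm thick, lower rim chamfered 4 mm, on a 12 mm steel stem 102 mm high. Two feet bear, rigid; one (it varies) is screwed up, its pad 2 to 6.5 mm off the table and giving about 1 mm per 25 N. Origin: on the table on the stem's axis, for all alike. x: level, in under the conveyor; y along the row; z up
- foot_c: one of three look-alike levelling feet 170 mm apart along the conveyor's robot side: black pad 44 mm across, 12 mm thick, lower rim chamfered 4 mm, on a 12 mm steel stem 102 mm high. Two feet bear, rigid; one (it varies) is screwed up, its pad 2 to 6.5 mm off the table and giving about 1 mm per 25 N. Origin: on the table on the stem's axis, for all alike. x: level, in under the conveyor; y along the row; z up
- conveyor: fixed bench-top belt conveyor, 600 mm long across the robot's front, belt 170 mm above the table, rails 175 mm; its near face is 34 mm behind the feet's axes, and bracket lugs reach 16 mm in front of the axes at 60-66 mm height. Origin: on the table at the middle foot's place; x away from the robot, feet at y = -170, 0, 170 mm
- bag_a: bystander: standing filled kraft pouch 60 x 85 x 197 mm
- bag_b: bystander: standing filled kraft pouch 60 x 85 x 197 mm
- spanner: bystander: steel open-ended spanner 130 x 26 x 6 mm lying between two feet, lengthwise to the conveyor's depth
- level: bystander: aluminium torpedo level 200 x 32 x 18 mm lying on the belt (belt top 170 mm above the table)
- brush: bystander: flat brush with yellow handle, 180 x 52 x 15 mm, lying on the table
- tape: bystander: roll of amber packing tape, 96 mm across, 48 mm high, lying flat
- tin: bystander: steel cup 64 mm across, 55 mm high
Things that resemble listed ones, but are neither listed nor needed, are in the scene too. What is shaped like the blade but blue, brown or pink is not meant.

How it is judged:
By the outcome, as a careful person would: the job done as asked, in the order asked, and still so for the second after the job is handed in, with the robot touching nothing.
It also fails if it takes over 70 s, if anything falls off the work surface, if the arm or the gripper's body presses on something with over 40 N, if the wrist force passes 120 N, or if a joint passes its speed limit or range.

## Working session

There is one attempt and no reset: what is moved stays moved. The work goes in short steps, Python scripts to look and compute and a tool call to move; the robot and the scene stay as the last step left them, time stands still between calls to the robot, and variables do not carry over. Pictures are saved under pics/ and viewed, about 8 in all and at most 12, crops included, and the job is handed in when it is done.

Besides the shell and the picture viewer there is one more tool, called after "Call:" as name([rows], argument=value, ...), one row to a line, values as JSON. apply_moves: Moves the arm, as the interface text tells. Its arguments: {"type":"object","properties":{"moves":{"type":"array","items":{"type":"object","properties":{"ax":{"type":"number"},"ay":{"type":"number"},"az":{"type":"number"},"dx":{"type":"number"},"dy":{"type":"number"},"dz":{"type":"number"},"gripper":{"type":"number"}}}},"newtons":{"type":"number"}},"required":["moves"]}

```bash
mkdir -p pics; python3 - <<'E'
from rig import bot
import cv2,pickle
o=bot.get_obs();print(o)
for n in("side","top"):
    c=bot.capture(n);pickle.dump(c,open(n+".pkl","wb"));cv2.imwrite(f"pics/{n}0.png",cv2.resize(c["image"][:,:,::-1],(800,600),interpolation=cv2.INTER_CUBIC));print(n,c["mtx"],c["dist"],c["R"],c["t"])
E
```

```text
{'clock': 0.0, 'qpos': array([-67.67843757,  30.7789541 ,  -0.25506123,  88.16900247,
         0.15189728,  61.15151791,  -4.07948563]), 'qd': array([ 0.07641568, -0.06681464,  0.05232837,  0.14020889, -0.00213592,
        0.08281096,  0.05269439]), 'joint_torque': array([-7.16838422e-04, -5.70980930e+01,  9.90060233e-01, -2.51614827e+01,
       -5.64130617e-02,  1.76902406e-02,  1.63840245e-04]), 'position': array([285.86389012, 583.09362274, 237.83402606]), 'eef_rot': array([[-8.97963160e-01,  4.40070211e-01, -6.10216428e-04],
       [ 4.40070603e-01,  8.97961714e-01, -1.61973823e-03],
       [-1.64847557e-04, -1.72300357e-03, -9.99998502e-01]]), 'force': array([0.60864631, 0.49500626, 0.36549069]), 'ft_torque': array([-3.48220808e-02,  2.06695538e-03,  5.05257352e-05]), 'gripper_width': 87.78022887264835}
side [[499.9607268    0.         253.58397937]
 [  0.         499.9607268  190.82572104]
 [  0.           0.           1.        ]] [-0.22151984  0.          0.          0.          0.        ] [[ 0.69876692 -0.71534356  0.00289558]
 [-0.34736472 -0.34284821 -0.87280745]
 [ 0.62534993  0.60888316 -0.48805611]] [-334.91696698  287.70718346 1262.48090607]
top [[355.28131478   0.         252.2330806 ]
 [  0.         355.28131478 191.92716554]
 [  0.           0.           1.        ]] [-0.00951453  0.          0.          0.          0.        ] [[-0.02626924 -0.99964393 -0.00468475]
 [-0.99757083  0.02651664 -0.06441517]
 [ 0.06451646  0.00298123 -0.99791219]] [  17.84613978  470.00806862 1213.51360462]
```

View pics/top0.png

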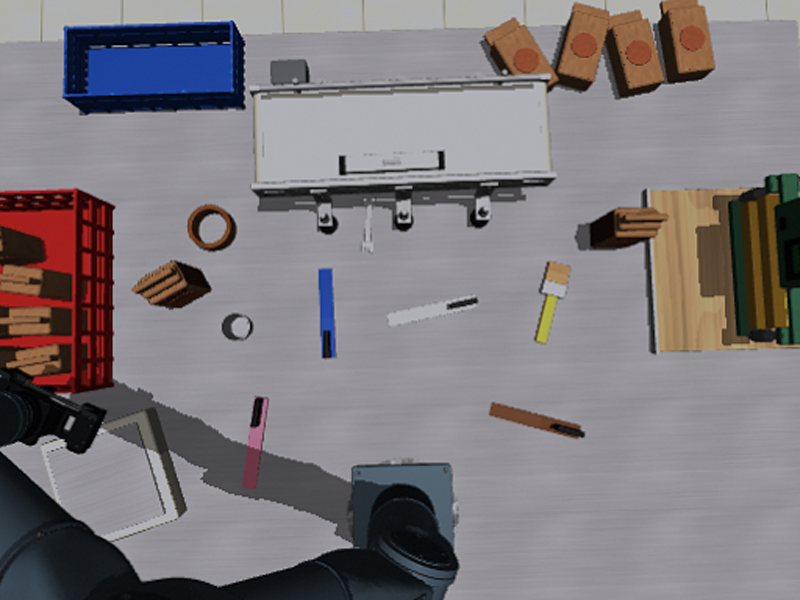

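View pics/side0.png

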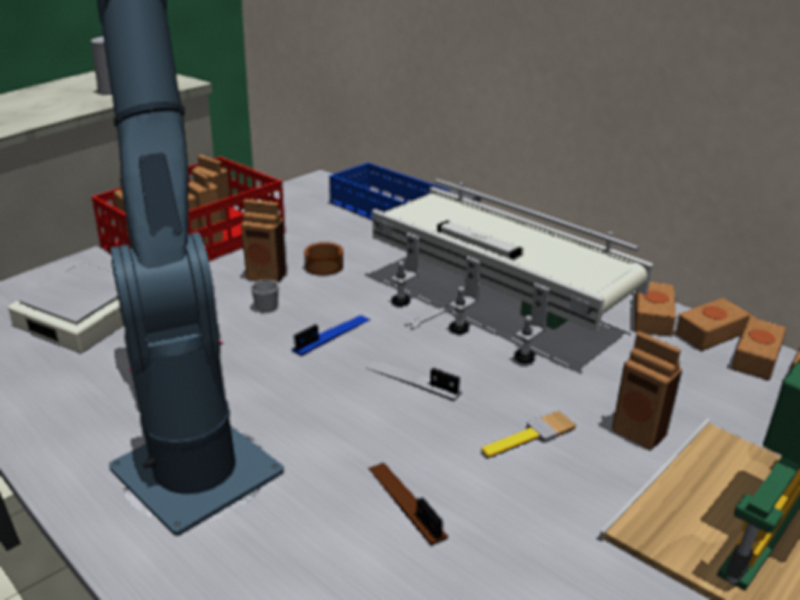

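The top picture shows these blade look-alikes: the steel blade with its black grip at (463,302) and nose at (388,320), blue at (327,315), brown at (537,420) and pink at (257,440). I choose the steel one. The feet are near (327,222), (404,220) and (483,216), and the spanner at (368,228) lies between the left and middle feet.

```bash
cat > h.py <<'E'
import numpy as np,cv2,pickle
def ray(c,uv,z):
    uv=np.array(uv,float).reshape(-1,1,2)
    n=cv2.undistortPoints(uv,c["mtx"],c["dist"]).reshape(-1,2)
    d=np.c_[n,np.ones(len(n))]@c["R"]; o=-c["R"].T@c["t"]
    return o+d*((z-o[2])/d[:,2])[:,None]
def proj(c,X):
    return cv2.projectPoints(np.array(X,float).reshape(-1,1,3),cv2.Rodrigues(c["R"])[0],c["t"],c["mtx"],c["dist"])[0].reshape(-1,2)
E
python3 - <<'E'
from h import *
T=pickle.load(open("top.pkl","rb"));S=pickle.load(open("side.pkl","rb"))
k=.64
im=T["image"].astype(int)
sub=im[175:220,240:315]
# blade mask: bright or black
g=sub.sum(2)/3; 
m=(g>195)|(g<70)
n,l,st,ce=cv2.connectedComponentsWithStats(m.astype(np.uint8));i=1+st[1:,4].argmax();print(st[1:])
ys,xs=np.nonzero(l==i);r=cv2.minAreaRect(np.c_[xs+240,ys+175].astype(np.float32));b=cv2.boxPoints(r);print(r);print(ray(T,b,6).round(1))
ys,xs=np.nonzero(g<70);r=cv2.minAreaRect(np.c_[xs+240,ys+175].astype(np.float32));print(r, ray(T,[r[0]],44).round(1))
print("feet top",ray(T,[[k*327,k*222],[k*404,k*220],[k*483,k*216]],10).round(1))
print("feet side",ray(S,[[k*401,k*299],[k*459,k*326],[k*524,k*356]],6).round(1))
print("spanner",ray(T,[[k*366,k*250],[k*369,k*200]],5).round(1))
a=cv2.resize(T["image"][110:230,190:330],None,fx=4,fy=4,interpolation=cv2.INTER_CUBIC)
s=S["image"]; s=cv2.resize(s[150:260,210:370],None,fx=4.8,fy=4.8,interpolation=cv2.INTER_CUBIC)
cv2.imwrite("pics/side1.png",s[:,:,::-1])
E
```

```text
[[47 16 19  6 55]]
((295.94122314453125, 193.7647247314453), (2.9104275703430176, 18.432706832885742), 75.96376037597656)
[[ 458.4 -114.1    6. ]
 [ 472.4 -176.8    6. ]
 [ 462.5 -178.9    6. ]
 [ 448.5 -116.2    6. ]]
((295.94122314453125, 193.7647247314453), (2.9104275703430176, 18.432706832885742), 75.96376037597656) [[ 458.3 -141.9   44. ]]
feet top [[ 649.8  151.5   10. ]
 [ 649.6  -21.5   10. ]
 [ 653.9 -198.9   10. ]]
feet side [[ 654.1  155.7    6. ]
 [ 656.3  -14.     6. ]
 [ 659.3 -183.5    6. ]]
spanner [[584.9  65.6   5. ]
 [698.5  56.2   5. ]]
```

View pics/side1.png

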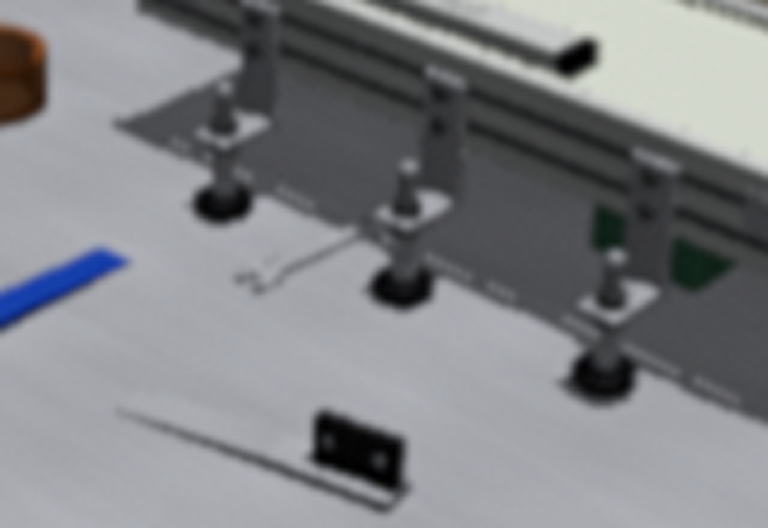

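The crop shows the steel blade's grip at about (360,445). The right-hand foot, with its pad at (603,375), has a shadow set off from the pad at (565,385), which hints that it is the raised one. I'll go above the blade for a close look.

Call:
apply_moves([
  {"dx":-0.24,"dy":-0.29,"az":0.895},
  {"dx":-0.24,"dy":-0.29,"az":0.895},
  {"dx":-0.24,"dy":-0.29,"az":0.895},
  {"dx":-0.24,"dy":-0.29,"az":0.895},
  {"dx":-0.24,"dy":-0.29,"az":0.895},
  {"dx":-0.24,"dy":-0.29,"az":0.895},
  {"dx":-0.24,"dy":-0.29,"az":0.895},
  {"dx":-0.24,"dy":-0.29,"az":0.895},
  {"dx":-0.24,"dy":-0.29,"az":0.895},
  {"dx":-0.24,"dy":-0.29,"az":0.895},
])

```text
$.moves[0]: bad value
```

```bash
cat >> h.py <<'E'
def plan(pos,yaw,o=None):
    from rig import bot
    from scipy.spatial.transform import Rotation as Ro
    o=o or bot.get_obs(); R=o["eef_rot"]; a=np.radians(yaw)
    x=np.array([np.cos(a),np.sin(a),0]); z=np.array([0,0,-1.]); G=np.c_[x,np.cross(z,x),z]
    print("t",round(o["clock"],2),"pos",o["position"].round(1),"yaw",np.degrees(np.arctan2(R[1,0],R[0,0])).round(2),"F",o["force"].round(1),"w",round(o["gripper_width"],1),"q",o["qpos"].round(0))
    print("d(m)",((R.T@(np.array(pos)-o["position"]))/1000).round(4),"a",Ro.from_matrix(R.T@G).as_rotvec().round(4))
E
python3 -c "
from h import *
plan([440,-130,238],102.6)
T=pickle.load(open('top.pkl','rb'))
print(ray(T,[[.64*388,.64*320]],1))"
```

```text
t 0.1 pos [285.9 583.2 238. ] yaw 153.89 F [0.8 0.6 0.1] w 88.5 q [-68.  31.  -0.  88.   0.  61.  -4.]
d(m) [-0.4522 -0.5725  0.0009] a [-1.300e-03  8.000e-04  8.951e-01]
[[426.58539768  20.30127634   1.        ]]
```

Call:
apply_moves([
  {"ax":0,"ay":0,"az":0.09,"dx":-0.024,"dy":-0.029,"dz":0,"gripper":-1},
  {"ax":0,"ay":0,"az":0.18,"dx":-0.048,"dy":-0.058,"dz":0,"gripper":-1},
  {"ax":0,"ay":0,"az":0.27,"dx":-0.072,"dy":-0.087,"dz":0,"gripper":-1},
  {"ax":0,"ay":0,"az":0.36,"dx":-0.096,"dy":-0.116,"dz":0,"gripper":-1},
  {"ax":0,"ay":0,"az":0.45,"dx":-0.12,"dy":-0.145,"dz":0,"gripper":-1},
  {"ax":0,"ay":0,"az":0.54,"dx":-0.144,"dy":-0.174,"dz":0,"gripper":-1},
  {"ax":0,"ay":0,"az":0.63,"dx":-0.168,"dy":-0.203,"dz":0,"gripper":-1},
  {"ax":0,"ay":0,"az":0.72,"dx":-0.192,"dy":-0.232,"dz":0,"gripper":-1},
  {"ax":0,"ay":0,"az":0.81,"dx":-0.216,"dy":-0.261,"dz":0,"gripper":-1},
  {"ax":0,"ay":0,"az":0.9,"dx":-0.24,"dy":-0.29,"dz":0,"gripper":-1},
])

```text
clock: 0.93
position: [373.8, 215.7, 238.6]
eef_rot: [[-0.209, 0.978, -0.0], [0.978, 0.209, 0.0], [0.0, -0.0, -1.0]]
force: [0.6, -0.4, 0.1]
gripper_width: 87.9
```

```bash
python3 -c "
from h import *
plan([440,-130,238],101.1)"
```

```text
t 0.93 pos [373.8 215.7 238.6] yaw 102.08 F [ 0.6 -0.4  0.1] w 87.9 q [-51.   9.  16. 120.  -3.  51. -20.]
d(m) [-0.3519 -0.0076  0.0006] a [-0.0003 -0.0001  0.0171]
```

Call:
apply_moves([
  {"ax":0,"ay":0,"az":0.017,"dx":-0.35,"dy":-0.008,"dz":0,"gripper":-1},
  {"ax":0,"ay":0,"az":0.017,"dx":-0.35,"dy":-0.008,"dz":0,"gripper":-1},
  {"ax":0,"ay":0,"az":0.017,"dx":-0.35,"dy":-0.008,"dz":0,"gripper":-1},
  {"ax":0,"ay":0,"az":0.017,"dx":-0.35,"dy":-0.008,"dz":0,"gripper":-1},
  {"ax":0,"ay":0,"az":0.017,"dx":-0.35,"dy":-0.008,"dz":0,"gripper":-1},
  {"ax":0,"ay":0,"az":0.017,"dx":-0.35,"dy":-0.008,"dz":0,"gripper":-1},
  {"ax":0,"ay":0,"az":0.017,"dx":-0.35,"dy":-0.008,"dz":0,"gripper":-1},
  {"ax":0,"ay":0,"az":0.017,"dx":-0.35,"dy":-0.008,"dz":0,"gripper":-1},
  {"ax":0,"ay":0,"az":0.017,"dx":-0.35,"dy":-0.008,"dz":0,"gripper":-1},
  {"ax":0,"ay":0,"az":0.017,"dx":-0.35,"dy":-0.008,"dz":0,"gripper":-1},
])

```text
clock: 1.77
position: [440.8, -130.6, 238.9]
eef_rot: [[-0.19, 0.982, 0.001], [0.982, 0.19, -0.002], [-0.002, 0.0, -1.0]]
force: [-0.7, -0.4, -1.3]
gripper_width: 88.2
```

```bash
python3 -c "
from h import *
from rig import bot
plan([458,-142,120],101.1)
c=bot.capture('wrist');pickle.dump(c,open('w1.pkl','wb'));cv2.imwrite('pics/w1.png',cv2.resize(c['image'][:,:,::-1],(768,576)))
print(c['R'],c['t'],-c['R'].T@c['t'])"
```

```text
t 1.77 pos [ 440.8 -130.6  238.9] yaw 100.95 F [-0.7 -0.4 -1.3] w 88.2 q [-18.  13.  33. 117.  -9.  52.  31.]
d(m) [-0.0141  0.0147  0.1189] a [ 0.0002  0.0023 -0.0027]
[[ 0.98184979  0.18965516 -0.00138042]
 [ 0.1811968  -0.93586096  0.30221183]
 [ 0.05602415 -0.29697675 -0.9532398 ]] [-406.60518361 -243.40478663  326.20883091] [425.05381223 -53.80182797 383.95375616]
```

View pics/w1.png

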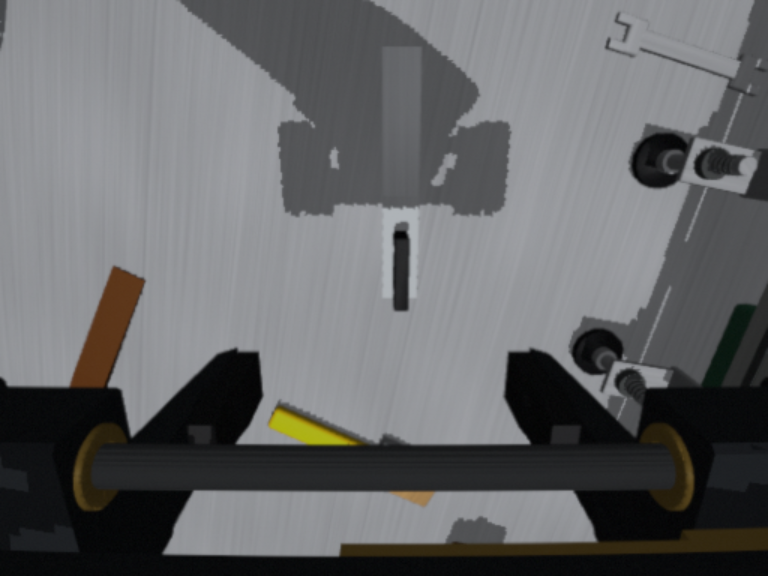

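The wrist view shows the steel blade with its nose edge at (383–421,46), its rear edge near (400,298), and the black grip from (401,232) to (401,310). Its colour and shape match the description.

```bash
python3 -c "
from h import *
c=pickle.load(open('w1.pkl','rb'));f=lambda u,v,z:ray(c,[[u/1.5,v/1.5]],z)[0]
n=f(402,46,1.5);r=f(400,298,8.5);d=n-r;print(n,r,np.hypot(*d[:2]),np.degrees(np.arctan2(d[1],d[0])))
u=d/np.hypot(*d[:2]);print('origin from nose',n-170*u,'from rear',r+30*u)
print('grip rear top',f(401,310,44),'front', f(401,238,44),f(394,300,44),f(409,300,44))
print('feet pads',f(659,160,12),f(597,352,12))
"
```

```text
[424.96272396  21.27615624   1.5       ] [ 463.37510549 -175.37809419    8.5       ] 200.37066967214437 101.05239669745919
origin from nose [ 457.55284741 -145.57073122    7.43899298] from rear [ 457.62390723 -145.93452581    7.45194242]
grip rear top [ 462.56962558 -173.64105598   44.        ] front [ 450.83109204 -116.58547593   44.        ] [ 455.41562702 -166.42736209   44.        ] [ 467.09764308 -164.16585689   44.        ]
feet pads [643.14748287 -20.86244385  12.        ] [ 649.01134797 -190.94911034   12.        ]
```

Call:
apply_moves([
  {"ax":0,"ay":0.002,"az":-0.002,"dx":-0.018,"dy":0.0136,"dz":0.03,"gripper":-1},
  {"ax":0,"ay":0.002,"az":-0.002,"dx":-0.018,"dy":0.0136,"dz":0.06,"gripper":-1},
  {"ax":0,"ay":0.002,"az":-0.002,"dx":-0.018,"dy":0.0136,"dz":0.09,"gripper":-1},
  {"ax":0,"ay":0.002,"az":-0.002,"dx":-0.018,"dy":0.0136,"dz":0.12,"gripper":-1},
  {"ax":0,"ay":0.002,"az":-0.002,"dx":-0.018,"dy":0.0136,"dz":0.15,"gripper":-1},
  {"ax":0,"ay":0.002,"az":-0.002,"dx":-0.018,"dy":0.0136,"dz":0.17,"gripper":-1},
  {"ax":0,"ay":0.002,"az":-0.002,"dx":-0.018,"dy":0.0136,"dz":0.18,"gripper":-1},
  {"ax":0,"ay":0.002,"az":-0.002,"dx":-0.018,"dy":0.0136,"dz":0.18,"gripper":-1},
  {"ax":0,"ay":0.002,"az":-0.002,"dx":-0.018,"dy":0.0136,"dz":0.18,"gripper":-1},
])

```text
clock: 2.57
position: [457.8, -140.1, 59.0]
eef_rot: [[-0.2, 0.98, -0.001], [0.98, 0.2, 0.003], [0.003, -0.0, -1.0]]
force: [-0.3, -0.5, -0.2]
gripper_width: 88.1
```

```bash
python3 -c "
from h import *
plan([457.6,-145.7,14],101.05)"
```

```text
t 2.57 pos [ 457.8 -140.1   59. ] yaw 101.52 F [-0.3 -0.5 -0.2] w 88.1 q [ -6.  34.  23. 121. -25.  30.  47.]
d(m) [-0.0055 -0.0013  0.045 ] a [-0.0002 -0.0026  0.0083]
```

Call:
apply_moves([
  {"ax":0,"ay":-0.0026,"az":0.008,"dx":-0.0055,"dy":-0.0013,"dz":0.015,"gripper":-1},
  {"ax":0,"ay":-0.0026,"az":0.008,"dx":-0.0055,"dy":-0.0013,"dz":0.025,"gripper":-1},
  {"ax":0,"ay":-0.0026,"az":0.008,"dx":-0.0055,"dy":-0.0013,"dz":0.025,"gripper":-1},
  {"ax":0,"ay":-0.0026,"az":0.008,"dx":-0.0055,"dy":-0.0013,"dz":0.025,"gripper":-1},
])

```text
clock: 2.9
position: [457.7, -146.3, 34.2]
eef_rot: [[-0.191, 0.982, 0.0], [0.982, 0.191, -0.0], [-0.0, 0.0, -1.0]]
force: [0.3, 0.5, -0.5]
gripper_width: 87.8
```

```bash
python3 -c "
from h import *
plan([457.6,-145.7,14],101.05)"
```

```text
t 2.9 pos [ 457.7 -146.3   34.2] yaw 101.02 F [ 0.3  0.5 -0.5] w 87.8 q [ -4.  36.  21. 121. -27.  27.  48.]
d(m) [0.0006 0.     0.0202] a [ 0.0002  0.0002 -0.0006]
```

Call:
apply_moves([
  {"ax":0,"ay":0,"az":0,"dx":0,"dy":0,"dz":0.012,"gripper":-1},
  {"ax":0,"ay":0,"az":0,"dx":0,"dy":0,"dz":0.02,"gripper":-1},
  {"ax":0,"ay":0,"az":0,"dx":0,"dy":0,"dz":0.02,"gripper":-1},
  {"ax":0,"ay":0,"az":0,"dx":0,"dy":0,"dz":0.02,"gripper":1},
  {"ax":0,"ay":0,"az":0,"dx":0,"dy":0,"dz":0.02,"gripper":1},
  {"ax":0,"ay":0,"az":0,"dx":0,"dy":0,"dz":0.02,"gripper":1},
  {"ax":0,"ay":0,"az":0,"dx":0,"dy":0,"dz":0.02,"gripper":1},
  {"ax":0,"ay":0,"az":0,"dx":0,"dy":0,"dz":0.02,"gripper":1},
  {"ax":0,"ay":0,"az":0,"dx":0,"dy":0,"dz":0.02,"gripper":1},
  {"ax":0,"ay":0,"az":0,"dx":0,"dy":0,"dz":0.02,"gripper":1},
], newtons=40)

```text
clock: 3.73
position: [457.6, -146.6, 13.8]
eef_rot: [[-0.191, 0.982, 0.0], [0.982, 0.191, -0.001], [-0.001, 0.0, -1.0]]
force: [-0.3, 0.6, -0.3]
gripper_width: 43.7
```

```bash
python3 -c "
from h import *
plan([457.6,-145.7,60],101.05)"
```

```text
t 3.73 pos [ 457.6 -146.6   13.8] yaw 101.01 F [-0.3  0.6 -0.3] w 43.7 q [ -3.  39.  19. 121. -29.  25.  50.]
d(m) [ 0.0009  0.0002 -0.0462] a [ 0.0002  0.0007 -0.0007]
```

Call:
apply_moves([
  {"ax":0,"ay":0,"az":0,"dx":0,"dy":0,"dz":0,"gripper":1},
  {"ax":0,"ay":0,"az":0,"dx":0,"dy":0,"dz":0,"gripper":1},
  {"ax":0,"ay":0,"az":0,"dx":0,"dy":0,"dz":0,"gripper":1},
  {"ax":0,"ay":0,"az":0,"dx":0,"dy":0,"dz":0,"gripper":1},
  {"ax":0,"ay":0,"az":0,"dx":0,"dy":0,"dz":0,"gripper":1},
  {"ax":0,"ay":0,"az":0,"dx":0,"dy":0,"dz":0,"gripper":1},
  {"ax":0,"ay":0,"az":0,"dx":0,"dy":0,"dz":0,"gripper":1},
  {"ax":0,"ay":0,"az":0,"dx":0,"dy":0,"dz":0,"gripper":1},
  {"ax":0,"ay":0,"az":0,"dx":0,"dy":0,"dz":0,"gripper":1},
])

```text
clock: 4.48
position: [457.7, -146.6, 13.7]
eef_rot: [[-0.191, 0.982, 0.0], [0.982, 0.191, -0.001], [-0.001, 0.0, -1.0]]
force: [0.5, -0.2, -0.4]
gripper_width: 11.4
```

Call:
apply_moves([
  {"ax":0,"ay":0,"az":0,"dx":0,"dy":0,"dz":-0.01,"gripper":1},
  {"ax":0,"ay":0,"az":0,"dx":0,"dy":0,"dz":-0.025,"gripper":1},
  {"ax":0,"ay":0,"az":0.11,"dx":-0.005,"dy":-0.005,"dz":-0.03,"gripper":1},
  {"ax":0,"ay":0,"az":0.22,"dx":-0.01,"dy":-0.01,"dz":-0.03,"gripper":1},
  {"ax":0,"ay":0,"az":0.33,"dx":-0.015,"dy":-0.015,"dz":-0.03,"gripper":1},
  {"ax":0,"ay":0,"az":0.44,"dx":-0.02,"dy":-0.02,"dz":-0.03,"gripper":1},
  {"ax":0,"ay":0,"az":0.55,"dx":-0.025,"dy":-0.025,"dz":-0.03,"gripper":1},
  {"ax":0,"ay":0,"az":0.66,"dx":-0.03,"dy":-0.03,"dz":-0.03,"gripper":1},
  {"ax":0,"ay":0,"az":0.77,"dx":-0.034,"dy":-0.035,"dz":-0.03,"gripper":1},
  {"ax":0,"ay":0,"az":0.88,"dx":-0.034,"dy":-0.035,"dz":-0.03,"gripper":1},
])

```text
clock: 5.32
position: [428.3, -187.5, 44.2]
eef_rot: [[0.641, 0.768, -0.001], [0.768, -0.641, -0.0], [-0.001, -0.0, -1.0]]
force: [-0.2, -0.3, -3.2]
gripper_width: 11.8
```

```bash
python3 -c "
from h import *
plan([430,-186,44],0)"
```

```text
t 5.32 pos [ 428.3 -187.5   44.2] yaw 50.17 F [-0.2 -0.3 -3.2] w 11.8 q [ -9.  38.  34. 123. -41.  31.  17.]
d(m) [0.0022 0.0004 0.0002] a [1.000e-04 9.000e-04 8.756e-01]
```

Call:
apply_moves([
  {"ax":0,"ay":0,"az":0.11,"dx":0.002,"dy":0,"dz":0,"gripper":1},
  {"ax":0,"ay":0,"az":0.22,"dx":0.002,"dy":0,"dz":0,"gripper":1},
  {"ax":0,"ay":0,"az":0.33,"dx":0.002,"dy":0,"dz":0,"gripper":1},
  {"ax":0,"ay":0,"az":0.44,"dx":0.002,"dy":0,"dz":0,"gripper":1},
  {"ax":0,"ay":0,"az":0.55,"dx":0.002,"dy":0,"dz":0,"gripper":1},
  {"ax":0,"ay":0,"az":0.66,"dx":0.002,"dy":0,"dz":0,"gripper":1},
  {"ax":0,"ay":0,"az":0.77,"dx":0.002,"dy":0,"dz":0,"gripper":1},
  {"ax":0,"ay":0,"az":0.876,"dx":0.002,"dy":0,"dz":0,"gripper":1},
  {"ax":0,"ay":0,"az":0.876,"dx":0.002,"dy":0,"dz":0,"gripper":1},
  {"ax":0,"ay":0,"az":0.876,"dx":0.002,"dy":0,"dz":0,"gripper":1},
])

```text
clock: 6.15
position: [430.7, -184.7, 43.9]
eef_rot: [[1.0, 0.01, -0.0], [0.01, -1.0, -0.0], [-0.0, 0.0, -1.0]]
force: [-0.3, 0.2, -3.9]
gripper_width: 11.9
```

```bash
python3 -c "
from h import *
from rig import bot
plan([430,-186,44],0)
c=bot.capture('wrist');pickle.dump(c,open('w2.pkl','wb'));cv2.imwrite('pics/w2.png',cv2.resize(c['image'][:,:,::-1],(768,576)))
print(-c['R'].T@c['t'])"
```

```text
t 6.15 pos [ 430.7 -184.7   43.9] yaw 0.6 F [-0.3  0.2 -3.9] w 11.9 q [-18.  43.  46. 123. -54.  37. -22.]
d(m) [-0.0007  0.0013 -0.0001] a [0.0002 0.0005 0.0104]
[ 507.43152782 -183.57656042  189.08913329]
```

View pics/w2.png

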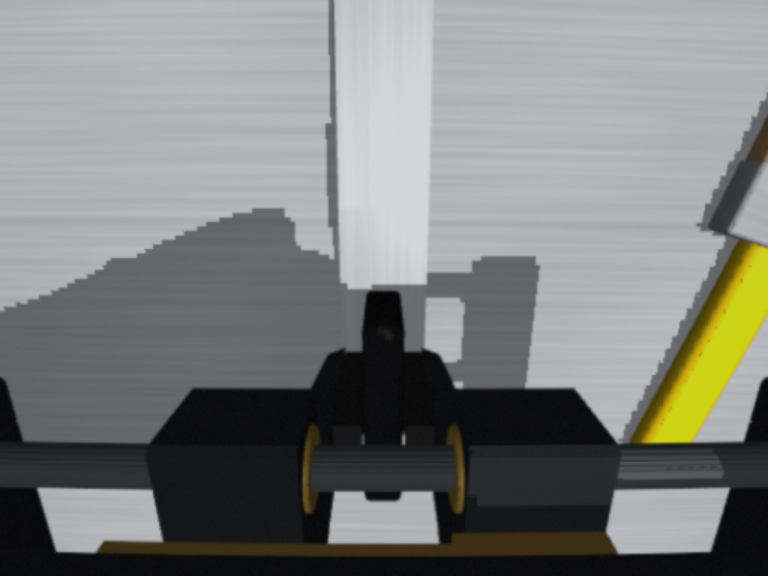

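The view shows the blade square in the jaws, with its centre line at column 384, but no feet are in sight. I'll raise the arm to see feet b and c from above.

Call:
apply_moves([
  {"ax":0,"ay":0,"az":0.01,"dx":0,"dy":0,"dz":-0.04,"gripper":1},
  {"ax":0,"ay":0,"az":0.01,"dx":0,"dy":0,"dz":-0.08,"gripper":1},
  {"ax":0,"ay":0,"az":0.01,"dx":0,"dy":0,"dz":-0.12,"gripper":1},
  {"ax":0,"ay":0,"az":0.01,"dx":0.01,"dy":-0.02,"dz":-0.15,"gripper":1},
  {"ax":0,"ay":0,"az":0.01,"dx":0.02,"dy":-0.04,"dz":-0.18,"gripper":1},
  {"ax":0,"ay":0,"az":0.01,"dx":0.04,"dy":-0.06,"dz":-0.206,"gripper":1},
  {"ax":0,"ay":0,"az":0.01,"dx":0.06,"dy":-0.084,"dz":-0.206,"gripper":1},
  {"ax":0,"ay":0,"az":0.01,"dx":0.06,"dy":-0.084,"dz":-0.206,"gripper":1},
  {"ax":0,"ay":0,"az":0.01,"dx":0.06,"dy":-0.084,"dz":-0.206,"gripper":1},
  {"ax":0,"ay":0,"az":0.01,"dx":0.06,"dy":-0.084,"dz":-0.206,"gripper":1},
])

```text
clock: 7.03
position: [489.3, -100.9, 249.3]
eef_rot: [[1.0, -0.002, -0.001], [-0.002, -1.0, -0.0], [-0.001, 0.0, -1.0]]
force: [1.0, -0.5, -3.3]
gripper_width: 11.5
```

```bash
python3 -c "
from h import *
from rig import bot
plan([430,-186,44],0)
c=bot.capture('wrist');pickle.dump(c,open('w3.pkl','wb'));cv2.imwrite('pics/w3.png',cv2.resize(c['image'][:250,:,::-1],None,fx=1.5,fy=1.5))
print(-c['R'].T@c['t'])"
```

```text
t 7.03 pos [ 489.3 -100.9  249.3] yaw -0.11 F [ 1.  -0.5 -3.3] w 11.5 q [-45.  29.  68. 112. -31.  60. -52.]
d(m) [-0.0588  0.0852  0.2054] a [ 0.0003  0.0013 -0.002 ]
[ 566.15929061 -100.70722742  394.41106601]
```

View pics/w3.png

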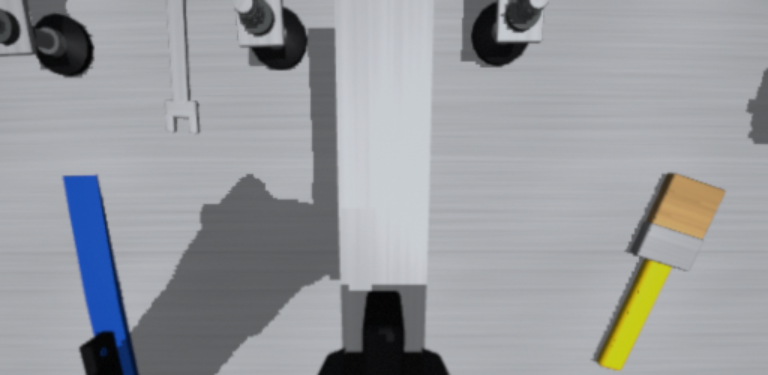

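The view shows pads a at (64,44), b at (281,40) and c at (498,36), with the spanner's end at (182,115). I'll fit the row's pose from the near rims.

```bash
python3 - <<'E'
from h import *
from scipy.optimize import least_squares
c=pickle.load(open('w3.pkl','rb'));g=c["image"].astype(int).max(2)
def fit(z):
    out=[]
    for (u,v) in((64,44),(281,40),(498,36)):
        u/=1.5;v/=1.5;P=[]
        for a in np.radians(np.arange(20,165,5)):
            if u<60 and a>np.pi*.75: continue
            r=np.arange(6,32,.25);s=cv2.remap(g.astype(np.float32),(u+r*np.cos(a)).astype(np.float32)[None],(v+r*np.sin(a)).astype(np.float32)[None],cv2.INTER_LINEAR)[0]
            # first rise above 65 following darkness <40
            k=np.nonzero(s<45)[0]
            if len(k)==0: continue
            k0=k[0]; j=np.nonzero(s[k0:]>65)[0]
            if len(j): P.append((u+r[k0+j[0]]*np.cos(a),v+r[k0+j[0]]*np.sin(a)))
        W=ray(c,P,z)[:,:2]
        f=least_squares(lambda p:np.hypot(*(W-p).T)-22,W.mean(0)+[15,0],loss="soft_l1")
        f2=least_squares(lambda p:np.hypot(*(W-p[:2]).T)-p[2],[*f.x,22],loss="soft_l1")
        out.append(f.x);print(z,len(P),f.x.round(1),"rms",np.sqrt(np.mean(f.fun**2)).round(2),f2.x.round(1))
    o=np.array(out);print(np.linalg.norm(np.diff(o,axis=0),axis=1))
    d=o[0]-o[2];print("row tilt",np.degrees(np.arctan2(-d[0],d[1])))
fit(8)
E
```

```text
8 24 [644.1 147.3] rms 0.81 [647.  147.9  24.6]
8 29 [646.5 -20.8] rms 0.26 [646.8 -20.8  22.2]
8 29 [ 649.2 -190.2] rms 0.33 [ 649.7 -190.2   22.4]
[168.1347562  169.42564532]
row tilt 0.8694396783575116
```

```bash
python3 - <<'E'
from h import *
S=pickle.load(open('side.pkl','rb'));T=pickle.load(open('top.pkl','rb'));c=pickle.load(open('w1.pkl','rb'))
X=[(644.1,149,6),(646.8,-20.8,6),(649.5,-190.5,6)]
print(((proj(S,X)-[210,150])*4.8).round(0),"meas 222,203 401,286 603,375")
print((proj(T,X)/.64).round(0),(proj(c,X)*1.5).round(0))
im=cv2.resize(T["image"][120:155,195:320],None,fx=6,fy=6,interpolation=cv2.INTER_CUBIC)
s=cv2.resize(S["image"][150:260,210:370],None,fx=4.8,fy=4.8,interpolation=cv2.INTER_CUBIC)
t=np.linspace(0,6.28,60)
for x in X:
  for im_,cam,o,k,z in((im,T,(195,120),6,8),(s,S,(210,150),4.8,4),(s,S,(210,150),4.8,12)):
    P=(proj(cam,np.c_[x[0]+22*np.cos(t),x[1]+22*np.sin(t),0*t+z])-o)*k
    cv2.polylines(im_,[P.astype(int)],True,(255,0,0) if z>5 else (0,255,0),1)
o=np.zeros((210+528,768,3),np.uint8);o[:210,:750]=im;o[210:]=s
cv2.imwrite("pics/ov.png",cv2.resize(o[:,:,::-1],None,fx=.81,fy=.81))
E
```

```text
[[221. 206.]
 [401. 290.]
 [602. 384.]] meas 222,203 401,286 603,375
[[328. 225.]
 [404. 222.]
 [479. 218.]] [[736. -78.]
 [659. 161.]
 [595. 349.]]
```

View pics/ov.png

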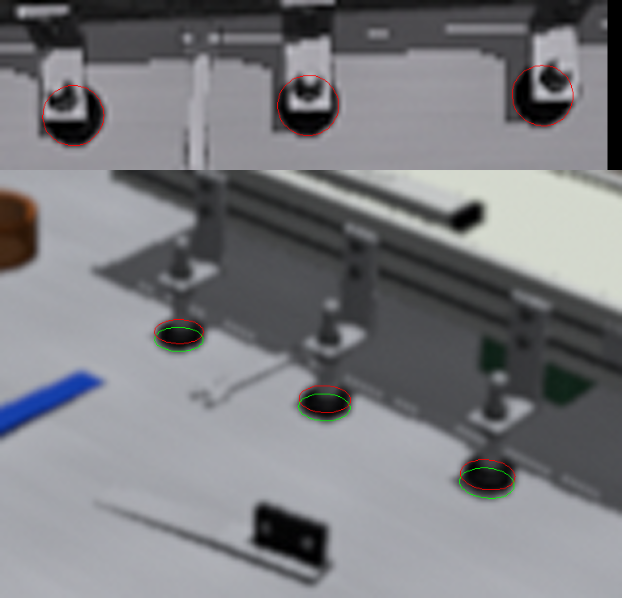

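The overlay shows the fitted pads lying within about 2 mm in both fixed cameras. Foot c sits slightly higher than the fit in the side view, at (487,470), which again suggests it is the raised one. I'll try foot c first.

Call:
apply_moves([
  {"ax":0,"ay":0,"az":-0.0176,"dx":-0.02,"dy":0.028,"dz":0,"gripper":1},
  {"ax":0,"ay":0,"az":-0.0176,"dx":-0.04,"dy":0.056,"dz":0.01,"gripper":1},
  {"ax":0,"ay":0,"az":-0.0176,"dx":-0.06,"dy":0.084,"dz":0.03,"gripper":1},
  {"ax":0,"ay":0,"az":-0.0176,"dx":-0.067,"dy":0.093,"dz":0.06,"gripper":1},
  {"ax":0,"ay":0,"az":-0.0176,"dx":-0.067,"dy":0.093,"dz":0.09,"gripper":1},
  {"ax":0,"ay":0,"az":-0.0176,"dx":-0.067,"dy":0.093,"dz":0.12,"gripper":1},
  {"ax":0,"ay":0,"az":-0.0176,"dx":-0.067,"dy":0.093,"dz":0.15,"gripper":1},
  {"ax":0,"ay":0,"az":-0.0176,"dx":-0.067,"dy":0.093,"dz":0.18,"gripper":1},
  {"ax":0,"ay":0,"az":-0.0176,"dx":-0.067,"dy":0.093,"dz":0.204,"gripper":1},
  {"ax":0,"ay":0,"az":-0.0176,"dx":-0.067,"dy":0.093,"dz":0.204,"gripper":1},
])

```text
clock: 7.92
position: [419.5, -193.3, 42.5]
eef_rot: [[1.0, 0.013, -0.007], [0.013, -1.0, 0.001], [-0.007, -0.001, -1.0]]
force: [0.4, 0.2, -2.9]
gripper_width: 11.8
```

```bash
python3 -c "
from h import *
plan([422.5,-193.9,14],0.9)"
```

```text
t 7.92 pos [ 419.5 -193.3   42.5] yaw 0.74 F [ 0.4  0.2 -2.9] w 11.8 q [-14.  41.  43. 124. -51.  35. -23.]
d(m) [0.0032 0.0006 0.0285] a [-0.0014  0.0065 -0.0029]
```

Call:
apply_moves([
  {"ax":0,"ay":0,"az":0,"dx":0,"dy":0,"dz":0.01,"gripper":1},
  {"ax":0,"ay":0,"az":0,"dx":0,"dy":0,"dz":0.02,"gripper":1},
  {"ax":0,"ay":0,"az":0,"dx":0,"dy":0,"dz":0.026,"gripper":1},
  {"ax":0,"ay":0,"az":0,"dx":0,"dy":0,"dz":0.026,"gripper":1},
  {"ax":0,"ay":0,"az":0,"dx":0,"dy":0,"dz":0.026,"gripper":1},
  {"ax":0,"ay":0,"az":0,"dx":0,"dy":0,"dz":0.026,"gripper":1},
  {"ax":0,"ay":0,"az":0,"dx":0,"dy":0,"dz":0.026,"gripper":1},
])

```text
clock: 8.5
position: [423.5, -193.6, 20.3]
eef_rot: [[1.0, 0.015, 0.001], [0.015, -1.0, -0.001], [0.001, 0.001, -1.0]]
force: [-0.4, 0.4, -3.1]
gripper_width: 11.6
```

```bash
python3 -c "
from h import *
plan([422.5,-193.9,14],0.9)"
```

```text
t 8.5 pos [ 423.5 -193.6   20.3] yaw 0.84 F [-0.4  0.4 -3.1] w 11.6 q [-12.  43.  40. 124. -55.  33. -20.]
d(m) [-0.001   0.0003  0.0063] a [ 0.0009 -0.0011 -0.001 ]
```

Call:
apply_moves([
  {"ax":0,"ay":0,"az":0,"dx":0,"dy":0,"dz":0.003,"gripper":1},
  {"ax":0,"ay":-0.001,"az":0,"dx":0,"dy":0,"dz":0.0062,"gripper":1},
  {"ax":0,"ay":-0.001,"az":0,"dx":0,"dy":0,"dz":0.0066,"gripper":1},
  {"ax":0,"ay":-0.001,"az":0,"dx":0,"dy":0,"dz":0.0066,"gripper":1},
  {"ax":0,"ay":-0.001,"az":0,"dx":0,"dy":0,"dz":0.0066,"gripper":1},
])

```text
clock: 8.92
position: [423.4, -193.6, 13.6]
eef_rot: [[1.0, 0.014, 0.0], [0.014, -1.0, -0.0], [0.0, 0.0, -1.0]]
force: [-1.3, 1.8, 8.9]
gripper_width: 11.8
```

```bash
python3 -c "
from h import *
plan([447.5,-193.5,13.7],0.9)
from rig import bot
print(bot.get_obs()['ft_torque'])"
```

```text
t 8.92 pos [ 423.4 -193.6   13.6] yaw 0.81 F [-1.3  1.8  8.9] w 11.8 q [-11.  44.  39. 124. -56.  32. -19.]
d(m) [ 0.0241  0.0003 -0.0001] a [ 0.0001 -0.0002 -0.0016]
[0.40667919 0.50063591 0.0570567 ]
```

Call:
apply_moves([
  {"ax":0,"ay":0,"az":0,"dx":0.002,"dy":0,"dz":-0.0003,"gripper":1},
  {"ax":0,"ay":0,"az":-0.0016,"dx":0.006,"dy":0,"dz":-0.0003,"gripper":1},
  {"ax":0,"ay":0,"az":-0.0016,"dx":0.011,"dy":0,"dz":-0.0003,"gripper":1},
  {"ax":0,"ay":0,"az":-0.0016,"dx":0.016,"dy":0,"dz":-0.0003,"gripper":1},
  {"ax":0,"ay":0,"az":-0.0016,"dx":0.02,"dy":0,"dz":-0.0003,"gripper":1},
  {"ax":0,"ay":0,"az":-0.0016,"dx":0.02,"dy":0,"dz":-0.0003,"gripper":1},
  {"ax":0,"ay":0,"az":-0.0016,"dx":0.02,"dy":0,"dz":-0.0003,"gripper":1},
])

```text
clock: 9.5
position: [442.2, -193.8, 13.6]
eef_rot: [[1.0, 0.015, -0.002], [0.015, -1.0, -0.001], [-0.002, 0.001, -1.0]]
force: [-3.8, -0.7, 6.8]
gripper_width: 11.7
```

```bash
python3 -c "
from h import *
plan([467.5,-193.1,13.7],0.9)
from rig import bot
print(bot.get_obs()['ft_torque'])"
```

```text
t 9.5 pos [ 442.2 -193.8   13.6] yaw 0.87 F [-3.8 -0.7  6.8] w 11.7 q [-12.  45.  40. 121. -55.  34. -22.]
d(m) [ 0.0253 -0.0004 -0.0001] a [ 0.0009  0.0018 -0.0005]
[-0.00942554  0.98270017  0.01101234]
```

Call:
apply_moves([
  {"ax":0,"ay":0.0015,"az":0,"dx":0.003,"dy":-0.0002,"dz":-0.0004,"gripper":1},
  {"ax":0,"ay":0.0015,"az":0,"dx":0.006,"dy":-0.0004,"dz":-0.0004,"gripper":1},
  {"ax":0,"ay":0.0015,"az":0,"dx":0.009,"dy":-0.0005,"dz":-0.0004,"gripper":1},
  {"ax":0,"ay":0.0015,"az":0,"dx":0.012,"dy":-0.0005,"dz":-0.0004,"gripper":1},
  {"ax":0,"ay":0.0015,"az":0,"dx":0.012,"dy":-0.0005,"dz":-0.0004,"gripper":1},
  {"ax":0,"ay":0.0015,"az":0,"dx":0.012,"dy":-0.0005,"dz":-0.0004,"gripper":1},
])

```text
clock: 10.0
position: [455.7, -192.4, 13.7]
eef_rot: [[1.0, 0.017, 0.001], [0.017, -1.0, -0.001], [0.001, 0.001, -1.0]]
force: [-1.5, 0.9, -2.7]
gripper_width: 11.8
```

```bash
python3 -c "
from h import *
from rig import bot
plan([467.5,-193.1,13.7],0.9)
print(bot.get_obs()['ft_torque'])"
```

```text
t 10.0 pos [ 455.7 -192.4   13.7] yaw 0.96 F [-1.5  0.9 -2.7] w 11.8 q [-13.  46.  40. 120. -54.  35. -23.]
d(m) [0.0118 0.0009 0.    ] a [ 0.0007 -0.0012  0.0011]
[ 0.04615295  0.21750334 -0.00735898]
```

Call:
apply_moves([
  {"ax":0,"ay":0,"az":0,"dx":0.001,"dy":0.0005,"dz":0.0001,"gripper":1},
  {"ax":0,"ay":0,"az":0,"dx":0.002,"dy":0.0008,"dz":0.0001,"gripper":1},
  {"ax":0,"ay":0,"az":0,"dx":0.0035,"dy":0.0008,"dz":0.0001,"gripper":1},
  {"ax":0,"ay":0,"az":0,"dx":0.005,"dy":0.0008,"dz":0.0001,"gripper":1},
  {"ax":0,"ay":0,"az":0,"dx":0.0065,"dy":0.0008,"dz":0.0001,"gripper":1},
  {"ax":0,"ay":0,"az":0,"dx":0.0065,"dy":0.0008,"dz":0.0001,"gripper":1},
])

```text
clock: 10.5
position: [462.3, -193.4, 13.7]
eef_rot: [[1.0, 0.016, 0.001], [0.016, -1.0, -0.001], [0.001, 0.001, -1.0]]
force: [0.3, -0.2, -2.3]
gripper_width: 11.7
```

```bash
python3 -c "
from h import *
from rig import bot
plan([467.5,-193.1,13.7],0.9)
print(bot.get_obs()['ft_torque'])"
```

```text
t 10.5 pos [ 462.3 -193.4   13.7] yaw 0.93 F [ 0.3 -0.2 -2.3] w 11.7 q [-13.  46.  40. 119. -54.  35. -23.]
d(m) [ 0.0052 -0.0003  0.    ] a [ 0.0012 -0.0014  0.0006]
[0.03001266 0.15586863 0.00786543]
```

Call:
apply_moves([
  {"ax":0,"ay":0,"az":0,"dx":0.001,"dy":0,"dz":0.0001,"gripper":1},
  {"ax":0,"ay":0,"az":0,"dx":0.002,"dy":0,"dz":0.0001,"gripper":1},
  {"ax":0,"ay":0,"az":0,"dx":0.003,"dy":0,"dz":0.0001,"gripper":1},
  {"ax":0,"ay":0,"az":0,"dx":0.004,"dy":0,"dz":0.0001,"gripper":1},
  {"ax":0,"ay":0,"az":0,"dx":0.005,"dy":0,"dz":0.0001,"gripper":1},
  {"ax":0,"ay":0,"az":0,"dx":0.006,"dy":0,"dz":0.0001,"gripper":1},
  {"ax":0,"ay":0,"az":0,"dx":0.006,"dy":0,"dz":0.0001,"gripper":1},
])

```text
clock: 11.08
position: [467.7, -193.3, 13.7]
eef_rot: [[1.0, 0.016, 0.001], [0.016, -1.0, -0.001], [0.001, 0.001, -1.0]]
force: [-2.4, -0.3, 3.2]
gripper_width: 11.8
```

```bash
python3 -c "
from h import *
from rig import bot
plan([477.5,-193.0,13.7],0.9)
print(bot.get_obs()['ft_torque'])"
```

```text
t 11.08 pos [ 467.7 -193.3   13.7] yaw 0.92 F [-2.4 -0.3  3.2] w 11.8 q [-13.  47.  40. 118. -54.  36. -24.]
d(m) [ 0.0098 -0.0001 -0.    ] a [ 0.0008 -0.0007  0.0003]
[ 0.02592011  0.82765766 -0.01581695]
```

Call:
apply_moves([
  {"ax":0,"ay":0,"az":0,"dx":0.001,"dy":0,"dz":0,"gripper":1},
  {"ax":0,"ay":0,"az":0,"dx":0.002,"dy":0,"dz":0,"gripper":1},
  {"ax":0,"ay":0,"az":0,"dx":0.003,"dy":0,"dz":0,"gripper":1},
  {"ax":0,"ay":0,"az":0,"dx":0.004,"dy":0,"dz":0,"gripper":1},
  {"ax":0,"ay":0,"az":0,"dx":0.005,"dy":0,"dz":0,"gripper":1},
  {"ax":0,"ay":0,"az":0,"dx":0.005,"dy":0,"dz":0,"gripper":1},
])

```text
clock: 11.58
position: [472.7, -193.1, 13.7]
eef_rot: [[1.0, 0.016, 0.001], [0.016, -1.0, -0.001], [0.001, 0.001, -1.0]]
force: [-3.7, -0.4, 4.5]
gripper_width: 11.5
```

```bash
python3 -c "
from h import *
from rig import bot
plan([477.5,-193.0,13.7],0.9)
print(bot.get_obs()['ft_torque'])"
```

```text
t 11.58 pos [ 472.7 -193.1   13.7] yaw 0.92 F [-3.7 -0.4  4.5] w 11.5 q [-13.  47.  40. 117. -54.  36. -25.]
d(m) [ 0.0048 -0.0001 -0.    ] a [ 0.0008 -0.0007  0.0003]
[0.0398102  0.99381411 0.01235323]
```

Call:
apply_moves([
  {"ax":0,"ay":0,"az":0,"dx":0.001,"dy":0,"dz":-0.0002,"gripper":1},
  {"ax":0,"ay":0,"az":0,"dx":0.002,"dy":0,"dz":-0.0002,"gripper":1},
  {"ax":0,"ay":0,"az":0,"dx":0.003,"dy":0,"dz":-0.0002,"gripper":1},
  {"ax":0,"ay":0,"az":0,"dx":0.004,"dy":0,"dz":-0.0002,"gripper":1},
  {"ax":0,"ay":0,"az":0,"dx":0.005,"dy":0,"dz":-0.0002,"gripper":1},
  {"ax":0,"ay":0,"az":0,"dx":0.005,"dy":0,"dz":-0.0002,"gripper":1},
])

```text
clock: 12.08
position: [478.3, -192.7, 13.7]
eef_rot: [[1.0, 0.017, 0.001], [0.017, -1.0, -0.001], [0.001, 0.001, -1.0]]
force: [-0.8, -0.2, -2.3]
gripper_width: 11.6
```

```bash
python3 -c "
from h import *
from rig import bot
plan([482.5,-192.9,13.7],0.9)
print(bot.get_obs()['ft_torque'])"
```

```text
t 12.08 pos [ 478.3 -192.7   13.7] yaw 0.95 F [-0.8 -0.2 -2.3] w 11.6 q [-14.  47.  41. 117. -54.  37. -25.]
d(m) [0.0042 0.0002 0.    ] a [ 0.0007 -0.0013  0.0009]
[-0.00502766  0.1894799  -0.02089395]
```

Call:
apply_moves([
  {"ax":0,"ay":0,"az":0,"dx":0.001,"dy":0,"dz":0.0001,"gripper":1},
  {"ax":0,"ay":0,"az":0,"dx":0.002,"dy":0,"dz":0.0001,"gripper":1},
  {"ax":0,"ay":0,"az":0,"dx":0.003,"dy":0,"dz":0.0001,"gripper":1},
  {"ax":0,"ay":0,"az":0,"dx":0.004,"dy":0,"dz":0.0001,"gripper":1},
  {"ax":0,"ay":0,"az":0,"dx":0.005,"dy":0,"dz":0.0001,"gripper":1},
  {"ax":0,"ay":0,"az":0,"dx":0.006,"dy":0,"dz":0.0001,"gripper":1},
  {"ax":0,"ay":0,"az":0,"dx":0.006,"dy":0,"dz":0.0001,"gripper":1},
])

```text
clock: 12.67
position: [484.0, -192.8, 13.7]
eef_rot: [[1.0, 0.016, 0.001], [0.016, -1.0, -0.001], [0.001, 0.001, -1.0]]
force: [0.9, 0.3, -2.4]
gripper_width: 11.3
```

```bash
python3 -c "
from h import *
from rig import bot
plan([492.5,-192.8,13.7],0.9)
print(bot.get_obs()['ft_torque'])"
```

```text
t 12.67 pos [ 484.  -192.8   13.7] yaw 0.93 F [ 0.9  0.3 -2.4] w 11.3 q [-14.  48.  41. 116. -53.  37. -26.]
d(m) [0.0085 0.0001 0.    ] a [ 0.0007 -0.0011  0.0005]
[0.02850558 0.13315331 0.04121997]
```

Call:
apply_moves([
  {"ax":0,"ay":0,"az":0,"dx":0.001,"dy":0,"dz":0.0001,"gripper":1},
  {"ax":0,"ay":0,"az":0,"dx":0.002,"dy":0,"dz":0.0001,"gripper":1},
  {"ax":0,"ay":0,"az":0,"dx":0.003,"dy":0,"dz":0.0001,"gripper":1},
  {"ax":0,"ay":0,"az":0,"dx":0.004,"dy":0,"dz":0.0001,"gripper":1},
  {"ax":0,"ay":0,"az":0,"dx":0.005,"dy":0,"dz":0.0001,"gripper":1},
  {"ax":0,"ay":0,"az":0,"dx":0.006,"dy":0,"dz":0.0001,"gripper":1},
  {"ax":0,"ay":0,"az":0,"dx":0.006,"dy":0,"dz":0.0001,"gripper":1},
])

```text
clock: 13.25
position: [489.8, -192.9, 13.7]
eef_rot: [[1.0, 0.016, 0.001], [0.016, -1.0, -0.001], [0.001, 0.001, -1.0]]
force: [-2.4, -0.0, 1.9]
gripper_width: 11.5
```

```bash
python3 -c "
from h import *
from rig import bot
plan([502.5,-192.6,13.7],0.9)
print(bot.get_obs()['ft_torque'])"
```

```text
t 13.25 pos [ 489.8 -192.9   13.7] yaw 0.91 F [-2.4 -0.   1.9] w 11.5 q [-14.  48.  41. 115. -53.  38. -26.]
d(m) [ 0.0127 -0.0001  0.    ] a [ 0.0007 -0.0008  0.0003]
[ 0.02212065  0.60110647 -0.03327928]
```

Call:
apply_moves([
  {"ax":0,"ay":0,"az":0,"dx":0.001,"dy":0,"dz":-0.0001,"gripper":1},
  {"ax":0,"ay":0,"az":0,"dx":0.002,"dy":0,"dz":-0.0001,"gripper":1},
  {"ax":0,"ay":0,"az":0,"dx":0.003,"dy":0,"dz":-0.0001,"gripper":1},
  {"ax":0,"ay":0,"az":0,"dx":0.004,"dy":0,"dz":-0.0001,"gripper":1},
  {"ax":0,"ay":0,"az":0,"dx":0.005,"dy":0,"dz":-0.0001,"gripper":1},
  {"ax":0,"ay":0,"az":0,"dx":0.006,"dy":0,"dz":-0.0001,"gripper":1},
  {"ax":0,"ay":0,"az":0,"dx":0.006,"dy":0,"dz":-0.0001,"gripper":1},
])

```text
clock: 13.83
position: [496.0, -192.6, 13.7]
eef_rot: [[1.0, 0.016, 0.001], [0.016, -1.0, -0.001], [0.001, 0.001, -1.0]]
force: [-0.9, 0.2, -0.3]
gripper_width: 11.5
```

```bash
python3 -c "
from h import *
from rig import bot
plan([502.5,-192.6,13.7],0.9)
print(bot.get_obs()['ft_torque'])"
```

```text
t 13.83 pos [ 496.  -192.6   13.7] yaw 0.94 F [-0.9  0.2 -0.3] w 11.5 q [-14.  48.  41. 114. -53.  38. -27.]
d(m) [0.0065 0.0001 0.    ] a [ 0.0007 -0.0011  0.0007]
[0.127513   0.3130255  0.00338342]
```

Call:
apply_moves([
  {"ax":0,"ay":0,"az":0,"dx":0.001,"dy":0,"dz":0,"gripper":1},
  {"ax":0,"ay":0,"az":0,"dx":0.002,"dy":0,"dz":0,"gripper":1},
  {"ax":0,"ay":0,"az":0,"dx":0.003,"dy":0,"dz":0,"gripper":1},
  {"ax":0,"ay":0,"az":0,"dx":0.004,"dy":0,"dz":0,"gripper":1},
  {"ax":0,"ay":0,"az":0,"dx":0.005,"dy":0,"dz":0,"gripper":1},
  {"ax":0,"ay":0,"az":0,"dx":0.006,"dy":0,"dz":0,"gripper":1},
  {"ax":0,"ay":0,"az":0,"dx":0.006,"dy":0,"dz":0,"gripper":1},
])

```text
clock: 14.42
position: [502.0, -192.5, 13.7]
eef_rot: [[1.0, 0.016, 0.001], [0.016, -1.0, -0.001], [0.001, 0.001, -1.0]]
force: [-0.8, 0.2, -2.2]
gripper_width: 11.9
```

```bash
python3 -c "
from h import *
from rig import bot
plan([512.5,-192.5,13.7],0.9)
print(bot.get_obs()['ft_torque'])"
```

```text
t 14.42 pos [ 502.  -192.5   13.7] yaw 0.93 F [-0.8  0.2 -2.2] w 11.9 q [-14.  49.  41. 113. -53.  39. -27.]
d(m) [0.0105 0.0001 0.    ] a [ 0.0007 -0.001   0.0005]
[ 0.06947491  0.17094996 -0.02027348]
```

Call:
apply_moves([
  {"ax":0,"ay":0,"az":0,"dx":0.001,"dy":0,"dz":0,"gripper":1},
  {"ax":0,"ay":0,"az":0,"dx":0.002,"dy":0,"dz":0,"gripper":1},
  {"ax":0,"ay":0,"az":0,"dx":0.003,"dy":0,"dz":0,"gripper":1},
  {"ax":0,"ay":0,"az":0,"dx":0.004,"dy":0,"dz":0,"gripper":1},
  {"ax":0,"ay":0,"az":0,"dx":0.005,"dy":0,"dz":0,"gripper":1},
  {"ax":0,"ay":0,"az":0,"dx":0.006,"dy":0,"dz":0,"gripper":1},
  {"ax":0,"ay":0,"az":0,"dx":0.006,"dy":0,"dz":0,"gripper":1},
])

```text
clock: 15.0
position: [508.0, -192.5, 13.7]
eef_rot: [[1.0, 0.016, 0.001], [0.016, -1.0, -0.001], [0.001, 0.001, -1.0]]
force: [-0.2, 0.6, -3.0]
gripper_width: 11.6
```

```bash
python3 -c "
from h import *
from rig import bot
plan([512.5,-192.5,13.7],0.9)
print(bot.get_obs()['ft_torque'])"
```

```text
t 15.0 pos [ 508.  -192.5   13.7] yaw 0.93 F [-0.2  0.6 -3. ] w 11.6 q [-14.  49.  41. 113. -53.  39. -28.]
d(m) [0.0045 0.0001 0.    ] a [ 0.0008 -0.001   0.0005]
[ 0.04101787  0.04415795 -0.01783414]
```

Call:
apply_moves([
  {"ax":0,"ay":0,"az":0,"dx":0.001,"dy":0,"dz":0.0001,"gripper":1},
  {"ax":0,"ay":0,"az":0,"dx":0.002,"dy":0,"dz":0.0001,"gripper":1},
  {"ax":0,"ay":0,"az":0,"dx":0.003,"dy":0,"dz":0.0001,"gripper":1},
  {"ax":0,"ay":0,"az":0,"dx":0.004,"dy":0,"dz":0.0001,"gripper":1},
  {"ax":0,"ay":0,"az":0,"dx":0.005,"dy":0,"dz":0.0001,"gripper":1},
  {"ax":0,"ay":0,"az":0,"dx":0.006,"dy":0,"dz":0.0001,"gripper":1},
  {"ax":0,"ay":0,"az":0,"dx":0.006,"dy":0,"dz":0.0001,"gripper":1},
])

```text
clock: 15.58
position: [512.3, -192.7, 13.7]
eef_rot: [[1.0, 0.015, -0.001], [0.015, -1.0, -0.0], [-0.001, 0.0, -1.0]]
force: [-6.3, 0.8, 4.9]
gripper_width: 11.5
```

```bash
python3 -c "
from h import *
from rig import bot
plan([522.5,-192.4,13.7],0.9)
print(bot.get_obs()['ft_torque'])"
```

```text
t 15.58 pos [ 512.3 -192.7   13.7] yaw 0.88 F [-6.3  0.8  4.9] w 11.5 q [-14.  50.  42. 112. -52.  40. -29.]
d(m) [ 0.0102 -0.0001 -0.    ] a [ 0.0002  0.0014 -0.0003]
[0.11872911 1.39966807 0.07902513]
```

Call:
apply_moves([
  {"ax":0,"ay":0,"az":0,"dx":0.0005,"dy":0,"dz":-0.0002,"gripper":1},
  {"ax":0,"ay":0,"az":0,"dx":0.001,"dy":0,"dz":-0.0002,"gripper":1},
  {"ax":0,"ay":0,"az":0,"dx":0.0015,"dy":0,"dz":-0.0002,"gripper":1},
  {"ax":0,"ay":0,"az":0,"dx":0.002,"dy":0,"dz":-0.0002,"gripper":1},
  {"ax":0,"ay":0,"az":0,"dx":0.002,"dy":0,"dz":-0.0002,"gripper":1},
  {"ax":0,"ay":0,"az":0,"dx":0.002,"dy":0,"dz":-0.0002,"gripper":1},
])

```text
clock: 16.08
position: [513.4, -192.6, 13.7]
eef_rot: [[1.0, 0.015, -0.003], [0.015, -1.0, 0.0], [-0.003, -0.0, -1.0]]
force: [-7.6, 0.6, 4.8]
gripper_width: 11.9
```

```bash
python3 -c "
from h import *
from rig import bot
plan([522.5,-192.4,13.7],0.9)
print(bot.get_obs()['ft_torque'])"
```

```text
t 16.08 pos [ 513.4 -192.6   13.7] yaw 0.86 F [-7.6  0.6  4.8] w 11.9 q [-14.  50.  42. 112. -52.  40. -29.]
d(m) [ 0.0091 -0.0001 -0.    ] a [-0.0001  0.0026 -0.0007]
[0.08078593 1.78564144 0.02114143]
```

Call:
apply_moves([
  {"ax":0,"ay":0,"az":0,"dx":0.0005,"dy":0,"dz":-0.0001,"gripper":1},
  {"ax":0,"ay":0,"az":0,"dx":0.001,"dy":0,"dz":-0.0001,"gripper":1},
  {"ax":0,"ay":0,"az":0,"dx":0.0015,"dy":0,"dz":-0.0001,"gripper":1},
  {"ax":0,"ay":0,"az":0,"dx":0.002,"dy":0,"dz":-0.0001,"gripper":1},
  {"ax":0,"ay":0,"az":0,"dx":0.0025,"dy":0,"dz":-0.0001,"gripper":1},
  {"ax":0,"ay":0,"az":0,"dx":0.0025,"dy":0,"dz":-0.0001,"gripper":1},
  {"ax":0,"ay":0,"az":0,"dx":0.0025,"dy":0,"dz":-0.0001,"gripper":1},
])

```text
clock: 16.67
position: [514.8, -192.7, 13.7]
eef_rot: [[1.0, 0.015, -0.004], [0.015, -1.0, 0.0], [-0.004, -0.0, -1.0]]
force: [-10.9, 0.9, 7.0]
gripper_width: 11.6
```

```bash
python3 -c "
from h import *
from rig import bot
plan([522.5,-192.4,13.7],0.9)
print(bot.get_obs()['ft_torque'])"
```

```text
t 16.67 pos [ 514.8 -192.7   13.7] yaw 0.84 F [-10.9   0.9   7. ] w 11.6 q [-14.  50.  42. 111. -52.  40. -29.]
d(m) [ 0.0077 -0.0001 -0.    ] a [-0.0005  0.0043 -0.001 ]
[0.11857798 2.23350155 0.07733591]
```

Call:
apply_moves([
  {"ax":0,"ay":0,"az":0,"dx":0.0005,"dy":0,"dz":-0.0002,"gripper":1},
  {"ax":0,"ay":0,"az":0,"dx":0.001,"dy":0,"dz":-0.0002,"gripper":1},
  {"ax":0,"ay":0,"az":0,"dx":0.0015,"dy":0,"dz":-0.0002,"gripper":1},
  {"ax":0,"ay":0,"az":0,"dx":0.0015,"dy":0,"dz":-0.0002,"gripper":1},
  {"ax":0,"ay":0,"az":0,"dx":0.0015,"dy":0,"dz":-0.0002,"gripper":1},
])

```text
clock: 17.08
position: [515.7, -192.6, 13.7]
eef_rot: [[1.0, 0.014, -0.005], [0.014, -1.0, 0.001], [-0.005, -0.001, -1.0]]
force: [-11.4, 0.7, 6.5]
gripper_width: 11.6
```

```bash
python3 -c "
from h import *
from rig import bot
plan([522.5,-192.4,13.7],0.9)
print(bot.get_obs()['ft_torque'])"
```

```text
t 17.08 pos [ 515.7 -192.6   13.7] yaw 0.83 F [-11.4   0.7   6.5] w 11.6 q [-15.  50.  42. 111. -52.  40. -29.]
d(m) [ 0.0068 -0.0001 -0.    ] a [-0.0008  0.0053 -0.0012]
[ 0.08556647  2.48106554 -0.03696003]
```

Call:
apply_moves([
  {"ax":0,"ay":0,"az":0,"dx":0.0005,"dy":0,"dz":-0.0001,"gripper":1},
  {"ax":0,"ay":0,"az":0,"dx":0.001,"dy":0,"dz":-0.0001,"gripper":1},
  {"ax":0,"ay":0,"az":0,"dx":0.001,"dy":0,"dz":-0.0001,"gripper":1},
  {"ax":0,"ay":0,"az":0,"dx":0.001,"dy":0,"dz":-0.0001,"gripper":1},
])

```text
clock: 17.42
position: [516.4, -192.6, 13.7]
eef_rot: [[1.0, 0.014, -0.006], [0.014, -1.0, 0.001], [-0.006, -0.001, -1.0]]
force: [-11.5, 0.3, 6.7]
gripper_width: 11.5
```

```bash
python3 -c "
from h import *
from rig import bot
plan([522.5,-192.4,13.7],0.9)
print(bot.get_obs()['ft_torque'])
c=bot.capture('side');pickle.dump(c,open('s2.pkl','wb'));cv2.imwrite('pics/s2.png',cv2.resize(c['image'][150:260,210:370,::-1],None,fx=4.8,fy=4.8,interpolation=cv2.INTER_CUBIC))"
```

```text
t 17.42 pos [ 516.4 -192.6   13.7] yaw 0.82 F [-11.5   0.3   6.7] w 11.5 q [-15.  50.  42. 111. -52.  40. -29.]
d(m) [ 0.0061 -0.0001 -0.    ] a [-0.0008  0.0058 -0.0013]
[ 0.02803517  2.57328531 -0.02481753]
```

View pics/s2.png

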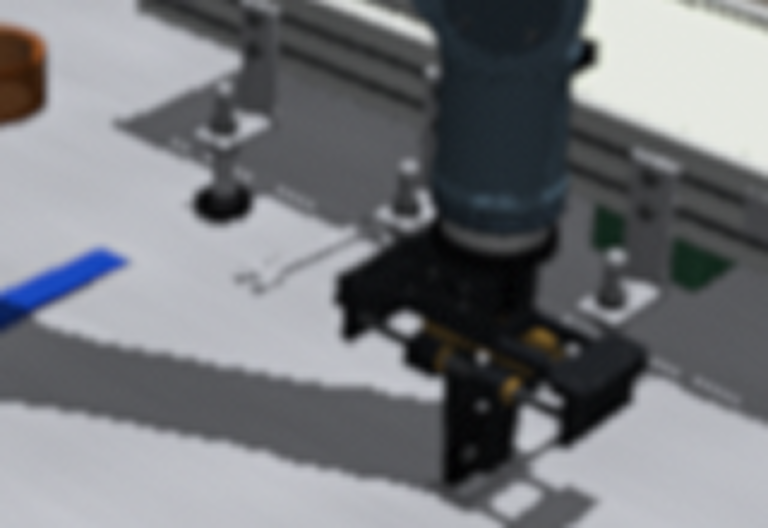

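The side view shows the gripper at (480,440) holding the blade in under foot c, with the gripper's body clear of the lug at (620,295). The push is about 11.5 N. I'll nudge it slightly further, ease the downward force and release.

Call:
apply_moves([
  {"ax":0,"ay":0,"az":0,"dx":0.0007,"dy":0,"dz":-0.0001,"gripper":1},
  {"ax":0,"ay":0,"az":0,"dx":0.001,"dy":0,"dz":-0.0001,"gripper":1},
  {"ax":0,"ay":0,"az":0,"dx":0.001,"dy":0,"dz":-0.0001,"gripper":1},
])

```text
clock: 17.72
position: [517.1, -192.6, 13.7]
eef_rot: [[1.0, 0.014, -0.006], [0.014, -1.0, 0.001], [-0.006, -0.001, -1.0]]
force: [-13.2, -0.1, 6.9]
gripper_width: 11.7
```

Call:
apply_moves([
  {"ax":0,"ay":0,"az":0,"dx":0,"dy":0,"dz":0,"gripper":0},
  {"ax":0,"ay":0,"az":0,"dx":0,"dy":0,"dz":0,"gripper":0},
  {"ax":0,"ay":0,"az":0,"dx":0,"dy":0,"dz":0,"gripper":0},
  {"ax":0,"ay":0,"az":0,"dx":0,"dy":0,"dz":0,"gripper":0},
  {"ax":0,"ay":0,"az":0,"dx":0,"dy":0,"dz":0,"gripper":0},
  {"ax":0,"ay":0,"az":0,"dx":0,"dy":0,"dz":0,"gripper":0},
])

```text
clock: 18.22
position: [522.1, -192.2, 14.5]
eef_rot: [[1.0, 0.016, 0.001], [0.016, -1.0, -0.001], [0.001, 0.001, -1.0]]
force: [-1.1, -0.4, -0.6]
gripper_width: 44.0
```

```bash
python3 -c "
from h import *
plan([516,-192.6,100],0.9)"
```

```text
t 18.22 pos [ 522.1 -192.2   14.5] yaw 0.94 F [-1.1 -0.4 -0.6] w 44.0 q [-15.  50.  42. 111. -52.  40. -29.]
d(m) [-0.006   0.0003 -0.0855] a [ 0.0007 -0.0013  0.0007]
```

Released. I'll go straight up, then back.

Call:
apply_moves([
  {"ax":0,"ay":0,"az":0,"dx":0,"dy":0,"dz":-0.015,"gripper":0},
  {"ax":0,"ay":0,"az":0,"dx":0,"dy":0,"dz":-0.04,"gripper":0},
  {"ax":0,"ay":0,"az":0,"dx":0,"dy":0,"dz":-0.07,"gripper":0},
  {"ax":0,"ay":0,"az":0,"dx":-0.01,"dy":0,"dz":-0.1,"gripper":0},
  {"ax":0,"ay":0,"az":0,"dx":-0.03,"dy":0,"dz":-0.14,"gripper":0},
  {"ax":0,"ay":0,"az":0,"dx":-0.04,"dy":0,"dz":-0.18,"gripper":0},
  {"ax":0,"ay":0,"az":0,"dx":-0.04,"dy":0,"dz":-0.22,"gripper":0},
  {"ax":0,"ay":0,"az":0,"dx":-0.04,"dy":-0.03,"dz":-0.236,"gripper":0},
  {"ax":0,"ay":0,"az":0,"dx":-0.04,"dy":-0.04,"dz":-0.236,"gripper":0},
  {"ax":0,"ay":0,"az":0,"dx":-0.04,"dy":-0.04,"dz":-0.236,"gripper":0},
])

```text
clock: 19.05
position: [481.6, -150.3, 251.8]
eef_rot: [[1.0, 0.02, 0.003], [0.019, -1.0, 0.002], [0.003, -0.002, -1.0]]
force: [0.4, -0.2, 0.3]
gripper_width: 44.2
```

```bash
python3 -c "
from h import *
from rig import bot
plan([516,-192.6,100],0.9)
c=bot.capture('wrist');pickle.dump(c,open('w4.pkl','wb'))
s=bot.capture('side')
a=cv2.resize(c['image'][:,:,::-1],(640,480))[:300];b=cv2.resize(s['image'][165:265,230:390,::-1],(480,300),interpolation=cv2.INTER_CUBIC)
o=np.zeros((600,640,3),np.uint8);o[:300]=a;o[300:,:480]=b;cv2.imwrite('pics/f.png',o)"
```

```text
t 19.05 pos [ 481.6 -150.3  251.8] yaw 1.12 F [ 0.4 -0.2  0.3] w 44.2 q [-37.  28.  66. 112. -30.  60. -47.]
d(m) [0.0331 0.0432 0.1518] a [-0.0016 -0.003   0.0038]
```

View pics/f.png

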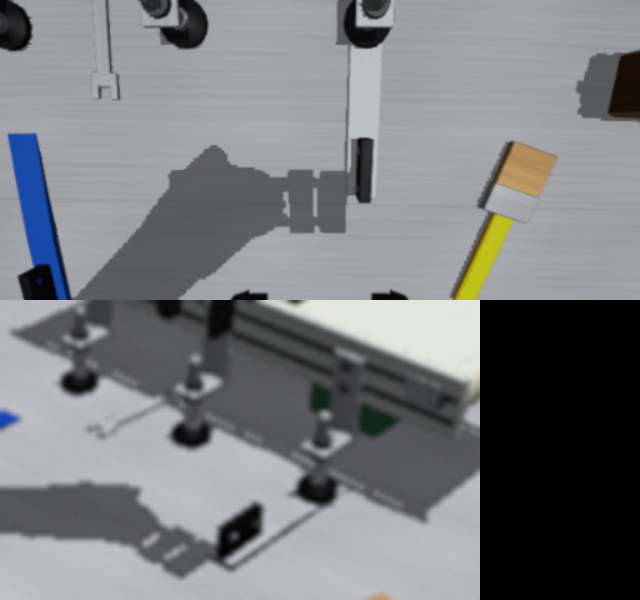

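The blade is under pad c at (367,22) in the upper view. It lies flat, square and centred, and nothing else has moved.

```bash
python3 -c "
from h import *
from rig import bot
c=pickle.load(open('w4.pkl','rb'))
print('rear',ray(c,[[363/1.25,198/1.25]],8.5),'strip near pad',ray(c,[[366/1.25,48/1.25]],6),'F',bot.get_obs()['force'])
bot.job_done()"
```

```text
rear [[ 484.75739545 -195.74026583    8.5       ]] strip near pad [[ 627.61748821 -191.44315961    6.        ]] F [-0.94129819  0.59139605 -0.35004383]
the job is handed in; nothing more can be done
```

I wedged the feeler blade under foot_c, the right-hand foot seen from the robot and the one that was off the table. I let go, backed the arm clear and handed the job in at about 19 s.

- **Which foot:** the side view suggested that foot_c was raised, so I tried it first. The nose passed the rim without stopping, so I did not try the other two feet.
- **Wedging:** the blade started to bind when the nose was about 33 mm past the stem's axis. It was about 38 mm past when I let go.
- **Push:** it held at about 11.5 N. A last 1 mm nudge brought the final reading to 13.2 N, slightly above the 12 N asked, and that reading includes some friction on the table.
- **Final check:** the last pictures show the blade flat and centred under the pad, with nothing else moved in view. Its rear edge measured x = 485 mm against the expected 487, within the cameras' 2 mm error. From two hand-picked points it lay about 1.7° off the robot's x axis, against 0.9° for the conveyor, so it is square to within about a degree. The force on the tool was near zero.
- **Disagreement:** my first rough estimates of the feet from the top and side views differed by up to 10 mm. I used a fit from the wrist camera, which agreed with both views to about 2 mm.

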